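# Lock a tapping chuck in its bench fixture and tug-test its quick-change adapter

## Robot

A 6-joint arm with a two-finger parallel gripper is mounted at the origin on a cart in front of the work surface, level with it; the furniture and walls round the work are solid. World frame = base frame: x ahead of the robot, y to its left, z up, the work surface at z = 0. Lengths are in m, angles in rad, forces in N, time in s.
With the tool pointing down it reaches from about 0.25 to 0.725 m from the base axis. Payload 4 kg.
Tool frame: the origin (TCP) lies between the finger pads; the fingertips stand 11 mm ahead of it and the grasp point (between the pads) lies 8 mm behind it (bot.tip_extent is the distance from the TCP to the fingertips, in m); z points along the fingers, y is the line along which they close (so a half turn about z gives the same grasp; the last joint's range is limited). The gripper opens to 85 mm and grips with 20 to 120 N. Pads are 22 mm wide; open, the fingers measure 114 mm over their backs; the gripper's body (76 mm by 85 mm) begins 54 mm behind the grasp point. The pads swing forward as they close: fully open they stand 13 mm farther back than shut.
Start: joints at [-1.182, 0.241, 0.005, 1.335, 0, 1.571], TCP at [0.19, -0.463, 0.242] pointing down, gripper open.
Joint ranges: [-2.72, 2.72], [-1.05, 1.87], [-1.09, 1.28], [-1.99, 2.15], [-1.42, 1.44], [-3.14, 3.14]. Speed limits (rad/s): [2.79, 2.79, 3.14, 3.14, 3.14, 3.14].

## Interface

Orientations are given as a unit quaternion [x, y, z, w].
In Python, from workcell import bot gives the robot as it stands. The module is installed in compiled form; this text tells all that it offers.
- The arm moves only by the tool drive_tool, never from a script. Its argument "rows" is a list of rows, each an object of numbers: "dx", "dy", "dz": the shift along the tool's x, y, z in units of 50 mm (1.0 is 50 mm); "wx", "wy", "wz": the turn, a rotation vector about the tool's x, y, z in units of 5 degrees (1.0 is 5 degrees); "hand": the finger opening in mm, from 0 to 85.4. A call has 1 to 20 rows; each row is the pose to reach, as a shift and turn from the pose commanded when the call began, along the tool's axes at that moment; what a row does not reach only later rows make up. A row lasts 1/10 s, in which the tool goes at most 50 mm and 8.59 degrees, less where a joint would pass 70% of its speed; a pose out of reach is approached as far as the arm can. A call with a gripper value outside its range is refused whole. The fingers move at their own pace and stop on an object; the grip force is fixed at half the most. Time passes only in rows, so rows that repeat a pose let the fingers close. It gives the time, the measured TCP pose, the force, the opening and the grip force at its end, in the units of the state.
- bot.get_obs(): the state, without advancing time (a new reading comes with each control period).
- bot.camera(name): name is "scene" or "top" or "wrist"; returns the picture (480x640x3 uint8, red, green, blue); there is no depth.
- bot.get_calibration(name): a dict with "vfov" (degrees; the focal length in pixels is half the picture's height over the tangent of half this angle, whatever the lens; pixels are square), "cx", "cy" (the principal point, pixels), "k1" (the pictures are not rectified: a ray, as slopes to the right and down, at radius r is drawn at 1 + k1 r^2 times it, then the intrinsics apply), "origin" and "rotation" of the camera in the world; the wrist camera has in their place "mount" (4x4, takes a point from camera to tool coordinates, whose origin is the TCP and whose axes are the flange's). Camera axes: x right, y up, looking along -z (the intrinsics and any distortion apply to the point x, -y, -z); pixel columns grow to the right and rows downward; lengths in m; the calibration is good to about 2 mm. A picture is of the moment at which its call begins: read the wrist's pose just before it. get_calibration takes no time and is no camera call.
- bot.job_done(): hands the job in; it is judged then, once.
Trained networks look in the newest picture that a camera, given by its name, has taken for a name from the list of things; names that differ only in an ending like _2 or _b are one class to them, and where a whole thing is asked for, a point or a joint stands for the part that bears it (a point fixed in the world has none). Each returns a list of dicts, best first, with "score" (0 to 1); they miss things now and then, are a little off and sometimes report something else, mostly with a low value. They report only what shows in the picture. A call takes as long as a camera call. They do not tell look-alikes from the thing itself.
- bot.look_for(camera, thing): "extent" ([centre column, centre row, width, height] in pixels, round what is visible of it).
- bot.outline_of(camera, thing): "region" (480x640 bool, what is visible of it) and "extent" ([centre column, centre row, width, height] in pixels, round what is visible of it).
The state is a dict: "clock": time; "joint_pos": joint angles; "joint_vel": joint speeds; "tau": joint torques, N m; "eef_pos": TCP position; "tool_rot": TCP orientation; "ft_force": force on the tool from outside, world axes, zero at the start; "ft_torque": the same for the moment, N m; "grip_width": finger opening in m; "grasp_force": force on a finger pad.
Only numpy, scipy, OpenCV 4.12 (cv2) and the standard library are available. Lean on these libraries where they do the work, as an engineer would, in place of code of your own. Each camera call takes 0.05 s, during which the arm holds its last target. There are 200 camera calls.

## Task

The tapping chuck stands in the bench fixture, ready for the machine. Swing the fixture's steel fork fully home round the chuck so that it cannot lift out, then prove that the quick-change adapter on top is locked in: pull it slowly straight up until the dark line round the bright nose has come right out above the body's rim (6 mm of travel against the spring, about 16 N; never beyond 10 mm), and hold it there for a full second. Ease it back down without letting it snap, let go, and leave the fork home, the chuck seated and everything else on the bench where it is.

Things in the scene. Friction and masses are not known exactly. Their poses are not given: they have to be found in the camera images.
- tool_fixture: bench fixture, fixed: a grey block on a steel plate 180 x 124 x 12 mm (it reaches 65 mm to -x and 115 mm to +x of the origin). Origin under the chuck's axis, at bench height; z up; its +x points from the chuck's axis to the fork's pivot, 70 mm away (roughly away from the robot). The block's top, on which the chuck's flange rests, is 72 mm above the bench; the block is 90 mm wide.
- chuck_seat (a point): point on the loose tapping chuck: on its vertical axis, at the underside of its flange. Seated, it is 72 mm above the bench. Below it a 30 mm shank sits 52 mm deep in the fixture's bore; above it a flange 72 mm across and 12 mm thick, then a dark body 49 mm across (45 mm at the top) up to its rim, 52 mm above this point. Chuck and adapter together weigh about 0.9 kg: without the fork, a pull of 9 N lifts the chuck out.
- adapter (a point): the point to grip on the quick-change adapter: on the chuck's vertical axis, 78 mm above chuck_seat (150 mm above the bench at rest). The adapter is a dark ribbed cylinder 36 mm across from 18 mm below this point to 16 mm above it, with a 39 mm collar 7 mm high at its foot and a 26 mm face ring, 4 mm high, on top; it moves with the nose.
- nose (a joint): how far the nose with the adapter is drawn up out of the chuck's body (m): 0 at rest, stop at 0.014. A spring pulls it back: 3.6 N at 0 plus 1.8 N per mm, plus the 1.5 N weight of the nose. At 0.006 the dark line round the bright nose stands wholly above the body's rim. The nose springs back fast if it is let go. Lifting the adapter first raises the whole chuck by 1.5 mm, until its flange meets the closed fork; only then does the rest of the travel draw out the nose.
- fork (a joint): angle of the swing fork (rad): 0 fully home against its stop, with its curved slot round the chuck's body and 1.5 mm above the flange; larger is more open, 1.7 at most; clear of the flange above 1.0. Turning it counter-clockwise seen from above opens it, clockwise closes it. A stiff pivot (0.2 N m) keeps it where it is left. The fork is 10 mm thick, its underside 85.5 mm above the bench.
- fork_knob (a point): centre of the fork's black upright handle knob, 25 mm across and 42 mm tall (from 95 to 137 mm above the bench); this point is 120.5 mm above the bench, 155 mm from the pivot axis. With the fork home it is about 90 mm from the chuck's axis, on the robot's side.
- fork_pivot (a point): point on the fork's vertical pivot axis at the knob's height, 70 mm from the chuck's axis.
- insert_box_0: a flat plastic insert box 64 x 42 x 18 mm, bystander; origin at the centre of its underside
- pin_fixture: a small upright two-pin setting fixture 25 x 47 mm, 56 mm high; bystander
- marker_pen: a marker pen 124 mm long, 12 mm thick, lying; bystander
- caliper_1: a digital caliper 225 x 78 x 16 mm, lying; bystander
- turned_flange: a turned steel flange 99 mm across, 54 mm high; bystander
- hook_wrench: a flat steel hook wrench 138 x 23 x 5 mm, lying; bystander
There are look-alikes about, which are no part of the job. What is shaped like the part that bears chuck_seat but brown is not meant.

How it is judged:
On the way, in this order (a step that is already met when the one before it is completed fails the run):
1. the fork is swung fully home round the chuck (value of joint fork below 0.08 rad and value of joint nose below 0.003 m), for 0.2 s.
2. with the fork home, the nose is drawn out past its line and held there (value of joint nose above 0.0055 m and value of joint fork below 0.1 rad), for 0.8 s.
At the end, for the whole second after the job is handed in: The fork is home (within 0.1 rad of its stop), the nose is back in the body (within 1.5 mm), the chuck's flange rests on the block (within 1.5 mm) (value of joint fork below 0.1 rad and value of joint nose between -0.001 and 0.0015 m and z of chuck_seat in the frame of tool_fixture between 0.07 and 0.0735 m); the robot touches nothing.
It fails at once if the nose is drawn out beyond 10.5 mm (over-pulled) (value of joint nose above 0.0105 m).
It fails at once if the nose is jerked out or let snap back (faster than 0.15 m/s) (velocity of joint nose above 0.15 m/s or velocity of joint nose below -0.15 m/s).
It fails at once if the chuck is lifted more than 8 mm out of its seat (z of chuck_seat in the frame of tool_fixture above 0.08 m).
It fails at once if a bystander is moved by more than 30 mm (distance of any of insert_box_0, pin_fixture, marker_pen, caliper_1, turned_flange, hook_wrench from where it was at the start of the episode above 0.03 m).
It also fails if it takes over 58 s, if anything falls off the work surface, if the arm or the gripper's body presses on something with over 40 N, if the wrist force passes 120 N, or if a joint passes its speed limit or range.

## Working session

There is one attempt and no reset: what is moved stays moved. The work goes in short steps, Python scripts to look and compute and a tool call to move; the robot and the scene stay as the last step left them, time stands still between calls to the robot, and variables do not carry over. Pictures are saved under pics/ and viewed, at most 11 in all, crops included, and the job is handed in when it is done.

Besides the shell and the picture viewer there is one more tool, called after ">>>" by a JSON object that holds its "fn" and its "kwargs". drive_tool: Moves the arm, as the interface text tells. Its arguments: {"type":"object","properties":{"rows":{"type":"array","items":{"type":"object","properties":{"dx":{"type":"number"},"dy":{"type":"number"},"dz":{"type":"number"},"wx":{"type":"number"},"wy":{"type":"number"},"wz":{"type":"number"},"hand":{"type":"number"}}}}},"required":["rows"]}

```bash
mkdir -p pics; cat > h.py <<'E'
import numpy as np, cv2
from workcell import bot
from scipy.spatial.transform import Rotation as R
def cam(n,obs=None):
    c=bot.get_calibration(n)
    f=240/np.tan(np.radians(c['vfov'])/2)
    if 'mount' in c:
        o=obs or bot.get_obs(); T=np.eye(4);T[:3,:3]=R.from_quat(o['tool_rot']).as_matrix();T[:3,3]=o['eef_pos']
        M=T@np.array(c['mount']); return f,c,M[:3,3],M[:3,:3]
    return f,c,np.array(c['origin']),np.array(c['rotation'])
def ray(C,u,v):
    f,c,o,Rm=C
    d=np.array([(u-c['cx'])/f,(v-c['cy'])/f]); s=d.copy()
    for _ in range(20): s=d/(1+c['k1']*(s@s))
    return o,Rm@np.array([s[0],-s[1],-1])
def at_z(C,u,v,z):
    o,d=ray(C,u,v); return o+d*(z-o[2])/d[2]
def proj(C,p):
    f,c,o,Rm=C
    q=Rm.T@(np.array(p)-o); s=np.array([q[0],-q[1]])/-q[2]; s=s*(1+c['k1']*(s@s))
    return s*f+[c['cx'],c['cy']]
def save(n,im): cv2.imwrite('pics/'+n+'.png',im[:,:,::-1])
E
python3 - <<'E'
from h import *
for n in ('scene','top'):
    im=bot.camera(n); save(n,im); C=cam(n); print(n,C[2],C[0])
    for t in ('adapter','fork_knob','chuck_seat','fork','tool_fixture','fork_pivot'):
        for r in bot.look_for(n,t)[:3]: print(n,t,round(r['score'],2),np.round(r['extent']), np.round(at_z(C,*r['extent'][:2],0.12),3))
print(bot.get_obs()['clock'],bot.get_obs()['tool_rot'])
E
```

```text
scene [0.04348591 0.94143961 0.83685799] 502.34223206671584Traceback (most recent call last):
  File "<stdin>", line 5, in <module>
  File "h.py", line 17, in at_z
    o,d=ray(C,u,v); return o+d*(z-o[2])/d[2]
        ~~~^^^^^^^
  File "h.py", line 15, in ray
    return o,Rm@np.array([s[0],-s[1],-1])
             ~~^~~~~~~~~~~~~~~~~~~~~~~~~~
ValueError: matmul: Input operand 1 has a mismatch in its core dimension 0, with gufunc signature (n?,k),(k,m?)->(n?,m?) (size 3 is different from 4)
```

View pics/scene.png

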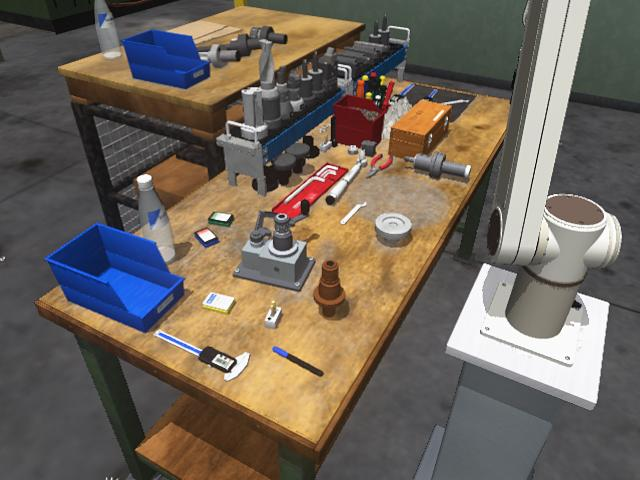

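The scene view shows the grey fixture at about (278,250) with its chuck at (282,235). The fork is open, with its knob at about (304,208). The brown look-alike is at (329,290). The calibration rotation is a quaternion, so I'll fix the helper.

```bash
sed -i "s/np.array(c\['rotation'\])$/R.from_quat(c['rotation']).as_matrix()/" h.py
python3 - <<'E'
from h import *
for n in ('scene','top'):
    im=bot.camera(n); save(n,im); C=cam(n); print(n,C[2],C[0])
    for t,z in (('adapter',.15),('fork_knob',.1205),('chuck_seat',.1),('fork',.1),('tool_fixture',.04)):
        for r in bot.look_for(n,t)[:3]: print(n,t,round(r['score'],2),np.round(r['extent']), np.round(at_z(C,*r['extent'][:2],z),3))
print(bot.get_obs()['clock'],bot.get_obs()['tool_rot'],bot.get_obs()['ft_force'])
E
```

```text
scene [0.04348591 0.94143961 0.83685799] 502.34223206671584
scene adapter 0.64 [280. 226.  13.  26.] [0.582 0.142 0.15 ]
scene fork_knob 0.85 [281. 222.  63.  44.] [0.611 0.092 0.12 ]
scene chuck_seat 0.73 [330. 288.  28.  56.] [0.403 0.226 0.1  ]
scene chuck_seat 0.56 [283. 236.  29.  45.] [0.591 0.117 0.1  ]
scene fork 0.8 [280. 220.  59.  43.] [0.634 0.062 0.1  ]
scene tool_fixture 0.61 [274. 247.  82.  89.] [0.63  0.101 0.04 ]
top [0.32948893 0.09651941 1.11050287] 519.5064347624132
top adapter 0.7 [312. 203.  21.  23.] [0.578 0.125 0.15 ]
top adapter 0.59 [274. 294.  19.  25.] [0.406 0.197 0.15 ]
top fork_knob 0.78 [342. 175.  88.  58.] [0.642 0.068 0.121]
top chuck_seat 0.78 [277. 293.  33.  31.] [0.412 0.197 0.1  ]
top chuck_seat 0.63 [314. 208.  35.  36.] [0.582 0.123 0.1  ]
top fork 0.69 [341. 177.  88.  59.] [0.644 0.069 0.1  ]
top tool_fixture 0.65 [331. 201. 109. 105.] [0.611 0.088 0.04 ]
0.7 [9.81159178e-01 1.93201104e-01 1.02951327e-06 3.75621629e-05] [-0.17663403  0.1538368  -1.21349149]
```

View pics/top.png

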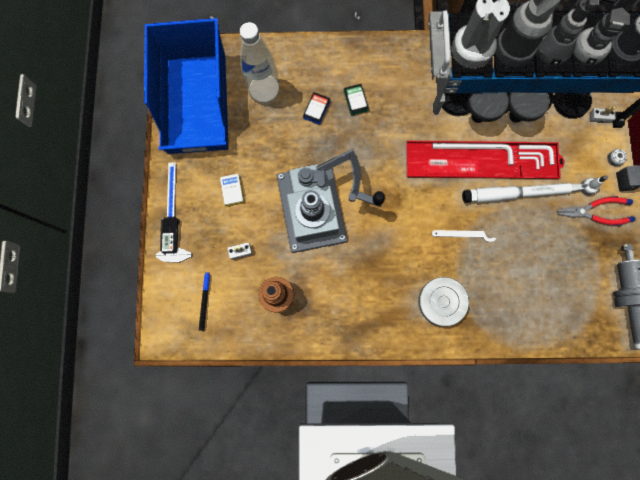

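```bash
python3 - <<'E'
from h import *
C=cam('top')
ad=at_z(C,312,202,.165)
kn=at_z(C,378,198,.132); pv=at_z(C,308,174,.11)
print(ad,kn,pv,np.linalg.norm((kn-pv)[:2]),np.linalg.norm((ad-pv)[:2]))
for p in ((278,180),(325,163),(347,240),(297,251)): print(at_z(C,*p,.012).round(3))
S=cam('scene'); print(at_z(S,281,218,.165),at_z(S,304,204,.132))
E
```

```text
[0.57668792 0.12529174 0.165     ] [ 0.59185588 -0.0018032   0.132     ] [0.64903945 0.13474283 0.11      ] 0.14803641312272225 0.07296620940562779
[0.667 0.205 0.012]
[0.705 0.101 0.012]
[0.532 0.055 0.012]
[0.509 0.163 0.012]
[0.58397294 0.13221194 0.165     ] [0.59306915 0.00999863 0.132     ]
```

```bash
python3 - <<'E'
import cv2
a=cv2.imread('pics/top.png')[130:270,250:410];b=cv2.imread('pics/scene.png')[180:300,220:350]
a=cv2.resize(a,(480,420),interpolation=cv2.INTER_CUBIC);b=cv2.resize(b,None,fx=2.4,fy=2.4,interpolation=cv2.INTER_CUBIC)
import numpy as np
o=np.zeros((420,800,3),np.uint8);o[:,:480]=a;o[:b.shape[0],484:484+b.shape[1]]=b[:, :316];cv2.imwrite('pics/z.png',o)
E
```

```text
(no output)
```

View pics/z.png

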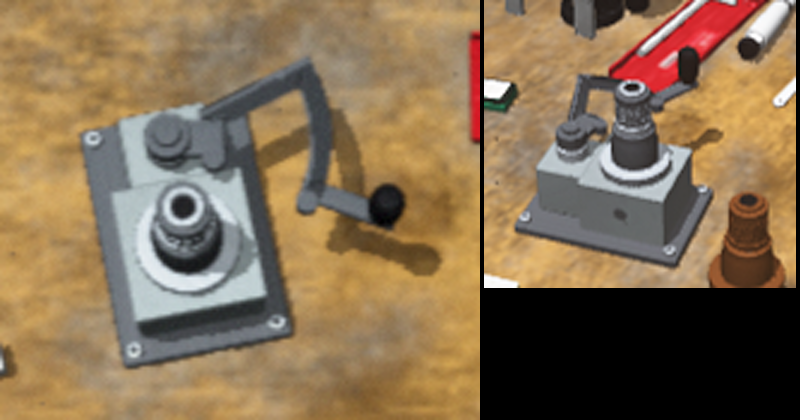

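The zoom shows the pivot at top-image pixel (306,176), the knob at (379,198) and the adapter top at (311,199). The fork is open about 1.3 rad. I'll move above the knob and look from there with the wrist camera.

```bash
cat >> h.py <<'E'
def rows(pts,hand=None):
    """pts: (x,y,z,yaw_deg of tool x), tool pointing down; prints drive rows from the present pose"""
    o=bot.get_obs(); R0=R.from_quat(o['tool_rot']); p0=np.array(o['eef_pos'])
    for x,y,z,a in pts:
        Rt=R.from_euler('z',a,degrees=True)*R.from_quat([1,0,0,0])
        d=R0.as_matrix().T@(np.array([x,y,z])-p0)/.05; w=np.degrees((R0.inv()*Rt).as_rotvec())/5
        print('d',d.round(3),'w',w.round(2))
E
python3 -c "
from h import *
rows([(.56,.02,.30,68)]); o=bot.get_obs(); print(o['eef_pos'],bot.get_calibration('wrist'))"
```

```text
d [10.516 -6.124 -1.154] w [ 0.    0.   -9.14]
[ 0.18955631 -0.46269619  0.24233023] {'vfov': 71.62312405119427, 'cx': 311.157861601516, 'cy': 239.67820124675973, 'k1': -0.03040362435057955, 'mount': array([[ 5.28227570e-04,  9.55170313e-01,  2.96056405e-01,
         7.54332055e-02],
       [ 9.99999167e-01, -1.55822989e-04, -1.28147755e-03,
         8.05006581e-04],
       [-1.17789692e-03,  2.96056835e-01, -9.55169599e-01,
        -1.33574558e-01],
       [ 0.00000000e+00,  0.00000000e+00,  0.00000000e+00,
         1.00000000e+00]])}
```

>>> {"fn": "drive_tool", "kwargs": {"rows": [{"dx": 10.52,"dy": -6.12,"dz": -1.15,"wz": -9.1,"hand": 50},{"dx": 10.52,"dy": -6.12,"dz": -1.15,"wz": -9.1,"hand": 50},{"dx": 10.52,"dy": -6.12,"dz": -1.15,"wz": -9.1,"hand": 50},{"dx": 10.52,"dy": -6.12,"dz": -1.15,"wz": -9.1,"hand": 50},{"dx": 10.52,"dy": -6.12,"dz": -1.15,"wz": -9.1,"hand": 50},{"dx": 10.52,"dy": -6.12,"dz": -1.15,"wz": -9.1,"hand": 50},{"dx": 10.52,"dy": -6.12,"dz": -1.15,"wz": -9.1,"hand": 50},{"dx": 10.52,"dy": -6.12,"dz": -1.15,"wz": -9.1,"hand": 50},{"dx": 10.52,"dy": -6.12,"dz": -1.15,"wz": -9.1,"hand": 50},{"dx": 10.52,"dy": -6.12,"dz": -1.15,"wz": -9.1,"hand": 50},{"dx": 10.52,"dy": -6.12,"dz": -1.15,"wz": -9.1,"hand": 50},{"dx": 10.52,"dy": -6.12,"dz": -1.15,"wz": -9.1,"hand": 50},{"dx": 10.52,"dy": -6.12,"dz": -1.15,"wz": -9.1,"hand": 50},{"dx": 10.52,"dy": -6.12,"dz": -1.15,"wz": -9.1,"hand": 50},{"dx": 10.52,"dy": -6.12,"dz": -1.15,"wz": -9.1,"hand": 50},{"dx": 10.52,"dy": -6.12,"dz": -1.15,"wz": -9.1,"hand": 50},{"dx": 10.52,"dy": -6.12,"dz": -1.15,"wz": -9.1,"hand": 50}]}}

```text
invalid input at $.rows[0]: expected keys dx, dy, dz, wx, wy, wz, hand
```

```bash
python3 - <<'E'
from h import *
o=bot.get_obs(); im=bot.camera('wrist'); save('w1',im); C=cam('wrist',o)
np.save('w1.npy',np.array(list(o['eef_pos'])+list(o['tool_rot'])))
for t,z in (('adapter',.15),('fork_knob',.1205),('chuck_seat',.1),('tool_fixture',.04)):
    for r in bot.look_for('wrist',t)[:3]: print(t,round(r['score'],2),np.round(r['extent']), np.round(at_z(C,*r['extent'][:2],z),3))
for p in ((.58,.128,.17),(.592,0,.137),(.649,.135,.11)): print(proj(C,p))
E
```

```text
[17486.26368116 23806.0314844 ]
[698.84365905 971.74991215]
[2434.85334767 3758.9884218 ]
```

View pics/w1.png

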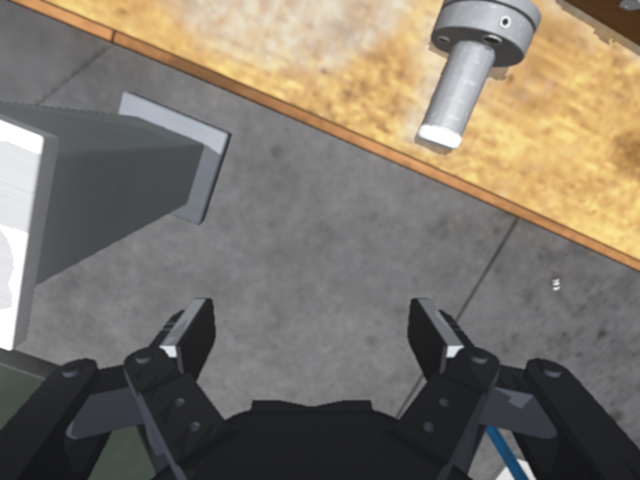

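The move was refused because every row needs all the keys, so this wrist picture shows only the table edge from the start pose. I'll send it again with full rows.

>>> {"fn": "drive_tool", "kwargs": {"rows": [{"dx": 10.52,"dy": -6.12,"dz": -1.15,"wx": 0,"wy": 0,"wz": -9.1,"hand": 50},{"dx": 10.52,"dy": -6.12,"dz": -1.15,"wx": 0,"wy": 0,"wz": -9.1,"hand": 50},{"dx": 10.52,"dy": -6.12,"dz": -1.15,"wx": 0,"wy": 0,"wz": -9.1,"hand": 50},{"dx": 10.52,"dy": -6.12,"dz": -1.15,"wx": 0,"wy": 0,"wz": -9.1,"hand": 50},{"dx": 10.52,"dy": -6.12,"dz": -1.15,"wx": 0,"wy": 0,"wz": -9.1,"hand": 50},{"dx": 10.52,"dy": -6.12,"dz": -1.15,"wx": 0,"wy": 0,"wz": -9.1,"hand": 50},{"dx": 10.52,"dy": -6.12,"dz": -1.15,"wx": 0,"wy": 0,"wz": -9.1,"hand": 50},{"dx": 10.52,"dy": -6.12,"dz": -1.15,"wx": 0,"wy": 0,"wz": -9.1,"hand": 50},{"dx": 10.52,"dy": -6.12,"dz": -1.15,"wx": 0,"wy": 0,"wz": -9.1,"hand": 50},{"dx": 10.52,"dy": -6.12,"dz": -1.15,"wx": 0,"wy": 0,"wz": -9.1,"hand": 50},{"dx": 10.52,"dy": -6.12,"dz": -1.15,"wx": 0,"wy": 0,"wz": -9.1,"hand": 50},{"dx": 10.52,"dy": -6.12,"dz": -1.15,"wx": 0,"wy": 0,"wz": -9.1,"hand": 50},{"dx": 10.52,"dy": -6.12,"dz": -1.15,"wx": 0,"wy": 0,"wz": -9.1,"hand": 50},{"dx": 10.52,"dy": -6.12,"dz": -1.15,"wx": 0,"wy": 0,"wz": -9.1,"hand": 50},{"dx": 10.52,"dy": -6.12,"dz": -1.15,"wx": 0,"wy": 0,"wz": -9.1,"hand": 50},{"dx": 10.52,"dy": -6.12,"dz": -1.15,"wx": 0,"wy": 0,"wz": -9.1,"hand": 50},{"dx": 10.52,"dy": -6.12,"dz": -1.15,"wx": 0,"wy": 0,"wz": -9.1,"hand": 50}]}}

```text
clock: 2.65
eef_pos: [0.5595, 0.0183, 0.3002]
tool_rot: [0.831, 0.557, -0.0, 0.0]
ft_force: [0.7, -0.5, -0.6]
grip_width: 0.05
grasp_force: 0.0
```

```bash
python3 - <<'E'
from h import *
o=bot.get_obs(); im=bot.camera('wrist'); save('w2',im); C=cam('wrist',o)
np.save('w2.npy',np.array(list(o['eef_pos'])+list(o['tool_rot'])))
for t,z in (('adapter',.15),('fork_knob',.1205),('chuck_seat',.1),('tool_fixture',.04)):
    for r in bot.look_for('wrist',t)[:3]: print(t,round(r['score'],2),np.round(r['extent']), np.round(at_z(C,*r['extent'][:2],z),3))
for p in ((.58,.128,.17),(.592,0,.137),(.649,.135,.11)): print(proj(C,p))
E
```

```text
adapter 0.78 [288.  89.  46.  56.] [0.586 0.128 0.15 ]
adapter 0.72 [73. 92. 73. 54.] [0.426 0.193 0.15 ]
fork_knob 0.72 [391. 134. 105. 209.] [0.656 0.062 0.12 ]
chuck_seat 0.65 [291.  97.  73.  83.] [0.585 0.127 0.1  ]
chuck_seat 0.6 [264. 351.  43.  68.] [ 0.446 -0.115  0.1  ]
chuck_seat 0.58 [ 99.  99. 117.  74.] [0.417 0.196 0.1  ]
tool_fixture 0.87 [331. 120. 225. 238.] [0.616 0.095 0.04 ]
tool_fixture 0.24 [266. 351.  38.  65.] [ 0.422 -0.151  0.04 ]
[279.07021725  87.8225156 ]
[350.41027426 226.50280896]
[354.0393429   57.39523295]
```

View pics/w2.png

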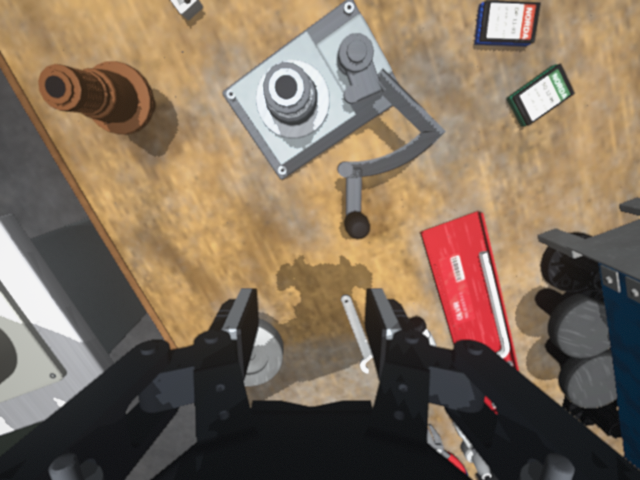

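The wrist picture shows the knob top at (356,224), the adapter face at (285,86), the pivot cap at (355,48), and plate screws at (229,94), (283,171) and (349,8).

```bash
python3 - <<'E'
from h import *
C=cam('wrist')
O=at_z(C,285,86,.170); K=at_z(C,356,223,.137)
print('O',O,'K',K)
for z in(.1,.115,.13): 
  P=at_z(C,355,46,z); print('P',z,P.round(4),np.linalg.norm((P-O)[:2]),np.linalg.norm((P-K)[:2]),np.degrees(np.arctan2(*(P-O)[1::-1])))
c=[at_z(C,*p,.014) for p in ((349,8),(229,94),(283,171))]
for q in c: print(q.round(3))
print(np.degrees(np.arctan2(*(c[0]-c[1])[1::-1])), np.degrees(np.arctan2(*(c[2]-c[1])[1::-1])),np.linalg.norm(c[0]-c[1]),np.linalg.norm(c[1]-c[2]))
E
```

```text
O [0.58493001 0.12845576 0.17      ] K [0.59852541 0.002241   0.137     ]
P 0.1 [0.6553 0.146  0.1   ] 0.07253585176515254 0.15455540243450744 13.984322317187987
P 0.115 [0.6523 0.1434 0.115 ] 0.06903778487960711 0.15105851815607255 12.494159512253878
P 0.13 [0.6493 0.1408 0.13  ] 0.06559137884526364 0.14758464243029393 10.846184609112978
[0.679 0.199 0.014]
[0.518 0.169 0.014]
[0.541 0.064 0.014]
10.399272479733897 -77.80484597770257 0.16368844003157262 0.10816432141196501
```

```bash
python3 -c "
from h import *
rows([(.5975,0,.2,68),(.5975,0,.116,68)])"
```

```text
d [-0.073  0.838  2.001] w [ 0.   -0.   -0.06]
d [-0.073  0.837  3.681] w [ 0.   -0.   -0.06]
```

>>> {"fn": "drive_tool", "kwargs": {"rows": [{"dx": -0.07,"dy": 0.84,"dz": 0.5,"wx": 0,"wy": 0,"wz": 0,"hand": 50},{"dx": -0.07,"dy": 0.84,"dz": 1.2,"wx": 0,"wy": 0,"wz": 0,"hand": 50},{"dx": -0.07,"dy": 0.84,"dz": 2.0,"wx": 0,"wy": 0,"wz": 0,"hand": 50},{"dx": -0.07,"dy": 0.84,"dz": 2.6,"wx": 0,"wy": 0,"wz": 0,"hand": 50},{"dx": -0.07,"dy": 0.84,"dz": 3.2,"wx": 0,"wy": 0,"wz": 0,"hand": 50},{"dx": -0.07,"dy": 0.84,"dz": 3.68,"wx": 0,"wy": 0,"wz": 0,"hand": 50},{"dx": -0.07,"dy": 0.84,"dz": 3.68,"wx": 0,"wy": 0,"wz": 0,"hand": 36},{"dx": -0.07,"dy": 0.84,"dz": 3.68,"wx": 0,"wy": 0,"wz": 0,"hand": 36},{"dx": -0.07,"dy": 0.84,"dz": 3.68,"wx": 0,"wy": 0,"wz": 0,"hand": 36}]}}

```text
clock: 3.8
eef_pos: [0.5992, 0.0007, 0.1178]
tool_rot: [0.83, 0.558, 0.001, 0.001]
ft_force: [0.1, -0.4, 1.1]
grip_width: 0.0359
grasp_force: 0.0
```

```bash
python3 - <<'E'
from h import *
o=bot.get_obs(); save('w3',bot.camera('wrist')); print(o['eef_pos'],o['ft_force'],o['grip_width'],o['clock'])
P=np.array([.6535,.1426])
A=list(range(-112,-186,-5))
rows([(*(P+.153*np.array([np.cos(np.radians(a)),np.sin(np.radians(a))])),.116,a+180) for a in A])
E
```

```text
[0.59918595 0.00070364 0.11776397] [ 0.05768261 -0.35625309  1.10672188] 0.03589771538234166 3.8
d [-0.024 -0.058  0.039] w [ 0.04 -0.02 -0.05]
d [-0.013 -0.325  0.038] w [ 0.04 -0.02  0.95]
d [ 0.021 -0.59   0.037] w [ 0.04 -0.02  1.95]
d [ 0.078 -0.851  0.037] w [ 0.04 -0.02  2.95]
d [ 0.157 -1.105  0.036] w [ 0.04 -0.02  3.95]
d [ 0.258 -1.353  0.035] w [ 0.04 -0.03  4.95]
d [ 0.38  -1.59   0.034] w [ 0.04 -0.03  5.95]
d [ 0.523 -1.815  0.034] w [ 0.03 -0.03  6.95]
d [ 0.685 -2.028  0.033] w [ 0.03 -0.03  7.95]
d [ 0.864 -2.225  0.033] w [ 0.03 -0.03  8.95]
d [ 1.06  -2.407  0.033] w [ 0.03 -0.03  9.95]
d [ 1.271 -2.57   0.032] w [ 0.03 -0.04 10.95]
d [ 1.496 -2.714  0.032] w [ 0.03 -0.04 11.95]
d [ 1.732 -2.838  0.032] w [ 0.03 -0.04 12.95]
d [ 1.979 -2.942  0.032] w [ 0.03 -0.04 13.95]
```

View pics/w3.png

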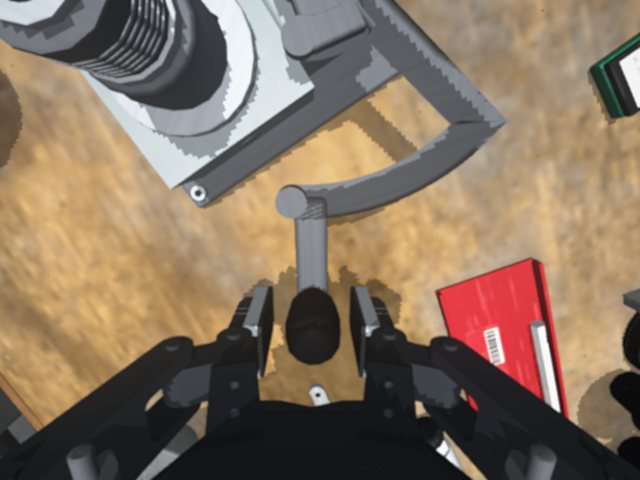

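The knob at (313,325) sits centred between the pads. Now I'll swing the fork along the arc.

>>> {"fn": "drive_tool", "kwargs": {"rows": [{"dx": 0,"dy": -0.3,"dz": 0,"wx": 0,"wy": 0,"wz": 0.95,"hand": 36},{"dx": 0.02,"dy": -0.57,"dz": 0,"wx": 0,"wy": 0,"wz": 1.95,"hand": 36},{"dx": 0.08,"dy": -0.83,"dz": 0,"wx": 0,"wy": 0,"wz": 2.95,"hand": 36},{"dx": 0.16,"dy": -1.08,"dz": 0,"wx": 0,"wy": 0,"wz": 3.95,"hand": 36},{"dx": 0.26,"dy": -1.33,"dz": 0,"wx": 0,"wy": 0,"wz": 4.95,"hand": 36},{"dx": 0.38,"dy": -1.57,"dz": 0,"wx": 0,"wy": 0,"wz": 5.95,"hand": 36},{"dx": 0.52,"dy": -1.8,"dz": 0,"wx": 0,"wy": 0,"wz": 6.95,"hand": 36},{"dx": 0.69,"dy": -2.01,"dz": 0,"wx": 0,"wy": 0,"wz": 7.95,"hand": 36},{"dx": 0.86,"dy": -2.21,"dz": 0,"wx": 0,"wy": 0,"wz": 8.95,"hand": 36},{"dx": 1.06,"dy": -2.39,"dz": 0,"wx": 0,"wy": 0,"wz": 9.95,"hand": 36},{"dx": 1.27,"dy": -2.55,"dz": 0,"wx": 0,"wy": 0,"wz": 10.95,"hand": 36},{"dx": 1.5,"dy": -2.7,"dz": 0,"wx": 0,"wy": 0,"wz": 11.95,"hand": 36},{"dx": 1.73,"dy": -2.82,"dz": 0,"wx": 0,"wy": 0,"wz": 12.95,"hand": 36},{"dx": 1.73,"dy": -2.82,"dz": 0,"wx": 0,"wy": 0,"wz": 12.95,"hand": 36}]}}

```text
clock: 5.25
eef_pos: [0.509, 0.0764, 0.1177]
tool_rot: [0.998, 0.063, 0.0, -0.021]
ft_force: [0.2, 1.5, 0.6]
grip_width: 0.0362
grasp_force: 0.8
```

```bash
python3 - <<'E'
from h import *
o=bot.get_obs(); save('w4',bot.camera('wrist')); print(o['eef_pos'],o['ft_force'],o['ft_torque'],R.from_quat(o['tool_rot']).as_matrix()[:,0])
E
```

```text
[0.50900002 0.07641364 0.11767812] [0.21663055 1.52867751 0.59424731] [ 0.34530886 -0.13001431 -0.07456968] [0.99206874 0.12566694 0.00272747]
```

View pics/w4.png

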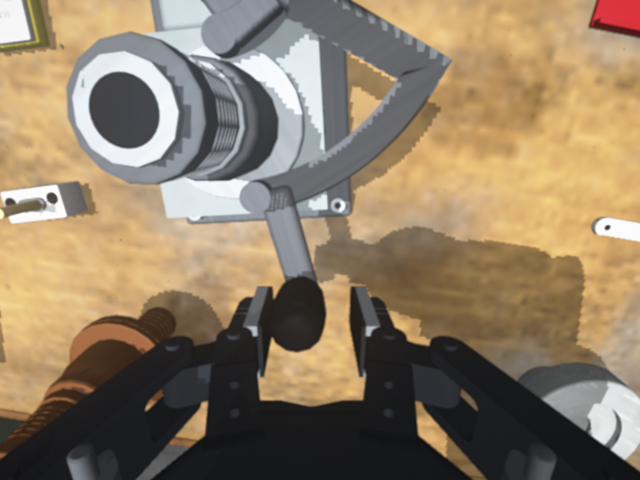

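The knob at (298,312) is against the left (leading) pad. The tool hasn't reached the commanded spot yet, so I'll hold and read the state again.

>>> {"fn": "drive_tool", "kwargs": {"rows": [{"dx": 0,"dy": 0,"dz": 0,"wx": 0,"wy": 0,"wz": 0,"hand": 36},{"dx": 0,"dy": 0,"dz": 0,"wx": 0,"wy": 0,"wz": 0,"hand": 36}]}}

```text
clock: 5.5
eef_pos: [0.5074, 0.0775, 0.1162]
tool_rot: [0.998, 0.064, -0.002, -0.021]
ft_force: [0.7, 0.1, 0.0]
grip_width: 0.0359
grasp_force: 0.0
```

```bash
python3 - <<'E'
from h import *
o=bot.get_obs(); print(o['joint_pos'],o['tau'],R.from_quat(o['tool_rot']).as_euler('xyz',degrees=True),o['ft_force'])
E
```

```text
[ 0.12802087  0.35802228 -0.17757469  1.03629311  0.04149644  3.14059554] [-1.91097250e-01 -4.02184188e+01  2.26059616e+01  3.85770791e-04
  1.23024979e-01 -5.26361248e-05] [-1.77622368e+02  6.02977046e-02  7.39213689e+00] [0.71128173 0.0967345  0.01862059]
```

Joint 6 is at its limit (3.14), because yaw maps to q1 + π − q6. I'll back the yaw off to 20° and finish the arc without turning further.

```bash
python3 - <<'E'
from h import *
P=np.array([.6535,.1426])
A=[-157,-160,-165,-170,-173,-176,-179,-182,-185,-188]
rows([(*(P+.155*np.array([np.cos(np.radians(a)),np.sin(np.radians(a))])),.116,20) for a in A])
E
```

```text
d [ 0.08  -0.08   0.007] w [-0.47 -0.04 -2.52]
d [ 0.041 -0.237  0.014] w [-0.47 -0.04 -2.52]
d [-0.007 -0.503  0.025] w [-0.47 -0.04 -2.52]
d [-0.031 -0.772  0.036] w [-0.47 -0.04 -2.52]
d [-0.034 -0.935  0.043] w [-0.47 -0.04 -2.52]
d [-0.029 -1.097  0.05 ] w [-0.47 -0.04 -2.52]
d [-0.015 -1.258  0.056] w [-0.47 -0.04 -2.52]
d [ 0.008 -1.419  0.063] w [-0.47 -0.04 -2.52]
d [ 0.038 -1.578  0.069] w [-0.47 -0.04 -2.52]
d [ 0.077 -1.735  0.076] w [-0.47 -0.04 -2.52]
```

>>> {"fn": "drive_tool", "kwargs": {"rows": [{"dx": 0.08,"dy": -0.08,"dz": 0.01,"wx": -0.47,"wy": 0,"wz": -1.5,"hand": 36},{"dx": 0.06,"dy": -0.16,"dz": 0.01,"wx": -0.47,"wy": 0,"wz": -2.5,"hand": 36},{"dx": 0.04,"dy": -0.24,"dz": 0.015,"wx": -0.47,"wy": 0,"wz": -2.5,"hand": 36},{"dx": 0.04,"dy": -0.24,"dz": 0.015,"wx": -0.47,"wy": 0,"wz": -2.5,"hand": 36}]}}

```text
clock: 5.9
eef_pos: [0.5076, 0.09, 0.1156]
tool_rot: [0.985, 0.172, 0.001, -0.0]
ft_force: [-0.5, -0.9, 0.2]
grip_width: 0.0362
grasp_force: 0.0
```

```bash
python3 - <<'E'
from h import *
P=np.array([.6535,.1426])
A=[-165,-170,-173,-176,-179,-182,-185,-188]
rows([(*(P+.155*np.array([np.cos(np.radians(a)),np.sin(np.radians(a))])),.116,20) for a in A])
E
```

```text
d [ 0.013 -0.26  -0.008] w [-0.01 -0.03 -0.04]
d [ 0.048 -0.528 -0.008] w [-0.01 -0.03 -0.04]
d [ 0.08  -0.687 -0.008] w [-0.01 -0.03 -0.04]
d [ 0.12  -0.845 -0.007] w [-0.01 -0.03 -0.04]
d [ 0.168 -0.999 -0.007] w [-0.01 -0.03 -0.04]
d [ 0.224 -1.152 -0.007] w [-0.01 -0.03 -0.04]
d [ 0.289 -1.301 -0.007] w [-0.01 -0.03 -0.04]
d [ 0.361 -1.446 -0.006] w [-0.01 -0.03 -0.04]
```

As expected. I'll take the arc to about -179° slowly, then check the force.

>>> {"fn": "drive_tool", "kwargs": {"rows": [{"dx": 0.01,"dy": -0.13,"dz": 0,"wx": 0,"wy": 0,"wz": 0,"hand": 36},{"dx": 0.01,"dy": -0.26,"dz": 0,"wx": 0,"wy": 0,"wz": 0,"hand": 36},{"dx": 0.03,"dy": -0.4,"dz": 0,"wx": 0,"wy": 0,"wz": 0,"hand": 36},{"dx": 0.05,"dy": -0.53,"dz": 0,"wx": 0,"wy": 0,"wz": 0,"hand": 36},{"dx": 0.08,"dy": -0.69,"dz": 0,"wx": 0,"wy": 0,"wz": 0,"hand": 36},{"dx": 0.12,"dy": -0.84,"dz": 0,"wx": 0,"wy": 0,"wz": 0,"hand": 36},{"dx": 0.17,"dy": -1.0,"dz": 0,"wx": 0,"wy": 0,"wz": 0,"hand": 36},{"dx": 0.17,"dy": -1.0,"dz": 0,"wx": 0,"wy": 0,"wz": 0,"hand": 36}]}}

```text
clock: 6.7
eef_pos: [0.499, 0.1408, 0.1157]
tool_rot: [0.985, 0.173, 0.002, -0.001]
ft_force: [0.2, 0.2, 0.7]
grip_width: 0.0361
grasp_force: 0.0
```

>>> {"fn": "drive_tool", "kwargs": {"rows": [{"dx": 0.02,"dy": -0.05,"dz": 0,"wx": 0,"wy": 0,"wz": 0,"hand": 36},{"dx": 0.04,"dy": -0.1,"dz": 0,"wx": 0,"wy": 0,"wz": 0,"hand": 36},{"dx": 0.06,"dy": -0.15,"dz": 0,"wx": 0,"wy": 0,"wz": 0,"hand": 36}]}}

```text
clock: 7.0
eef_pos: [0.4991, 0.1472, 0.1156]
tool_rot: [0.985, 0.172, 0.001, -0.0]
ft_force: [-0.1, -0.6, 0.4]
grip_width: 0.0363
grasp_force: 0.6
```

>>> {"fn": "drive_tool", "kwargs": {"rows": [{"dx": 0.03,"dy": -0.05,"dz": 0,"wx": 0,"wy": 0,"wz": 0,"hand": 36},{"dx": 0.06,"dy": -0.1,"dz": 0,"wx": 0,"wy": 0,"wz": 0,"hand": 36},{"dx": 0.08,"dy": -0.15,"dz": 0,"wx": 0,"wy": 0,"wz": 0,"hand": 36},{"dx": 0.08,"dy": -0.15,"dz": 0,"wx": 0,"wy": 0,"wz": 0,"hand": 36}]}}

```text
clock: 7.4
eef_pos: [0.5004, 0.1562, 0.1157]
tool_rot: [0.985, 0.172, 0.002, -0.001]
ft_force: [-0.8, -0.2, -0.3]
grip_width: 0.0361
grasp_force: 0.1
```

>>> {"fn": "drive_tool", "kwargs": {"rows": [{"dx": 0.03,"dy": -0.05,"dz": 0,"wx": 0,"wy": 0,"wz": 0,"hand": 36},{"dx": 0.05,"dy": -0.1,"dz": 0,"wx": 0,"wy": 0,"wz": 0,"hand": 36},{"dx": 0.05,"dy": -0.1,"dz": 0,"wx": 0,"wy": 0,"wz": 0,"hand": 36}]}}

```text
clock: 7.7
eef_pos: [0.501, 0.1617, 0.1156]
tool_rot: [0.985, 0.172, 0.002, -0.001]
ft_force: [-0.1, -0.7, -0.3]
grip_width: 0.036
grasp_force: 0.2
```

```bash
python3 - <<'E'
from h import *
o=bot.get_obs(); save('w5',bot.camera('wrist')); print(o['ft_force'])
E
```

```text
[-0.13196327 -0.72113222 -0.33051072]
```

View pics/w5.png

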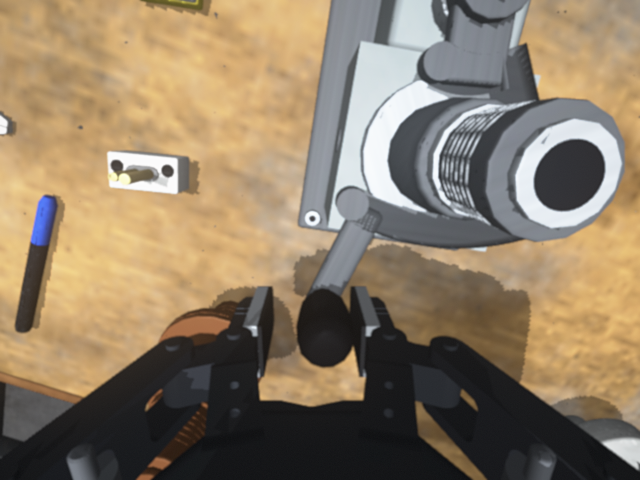

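The fork is almost home: the knob at (325,328) is pushed by the right pad and the curved bar lies close round the body. I'll keep pushing gently until the stop.

>>> {"fn": "drive_tool", "kwargs": {"rows": [{"dx": 0.03,"dy": -0.05,"dz": 0,"wx": 0,"wy": 0,"wz": 0,"hand": 36},{"dx": 0.05,"dy": -0.1,"dz": 0,"wx": 0,"wy": 0,"wz": 0,"hand": 36},{"dx": 0.05,"dy": -0.1,"dz": 0,"wx": 0,"wy": 0,"wz": 0,"hand": 36}]}}

```text
clock: 8.05
eef_pos: [0.5015, 0.1646, 0.1155]
tool_rot: [0.985, 0.172, 0.001, 0.002]
ft_force: [0.3, -7.9, 1.9]
grip_width: 0.0361
grasp_force: 3.6
```

>>> {"fn": "drive_tool", "kwargs": {"rows": [{"dx": 0.03,"dy": -0.05,"dz": 0,"wx": 0,"wy": 0,"wz": 0,"hand": 36},{"dx": 0.05,"dy": -0.1,"dz": 0,"wx": 0,"wy": 0,"wz": 0,"hand": 36},{"dx": 0.05,"dy": -0.1,"dz": 0,"wx": 0,"wy": 0,"wz": 0,"hand": 36}]}}

```text
clock: 8.35
eef_pos: [0.5015, 0.1651, 0.1153]
tool_rot: [0.985, 0.17, -0.0, 0.007]
ft_force: [-1.1, -22.1, 4.8]
grip_width: 0.0361
grasp_force: 9.8
```

The force rose to 22 N with no further motion, so the fork is home against its stop. I'll release the knob, lift, and line up over the adapter.

>>> {"fn": "drive_tool", "kwargs": {"rows": [{"dx": 0,"dy": 0.1,"dz": 0,"wx": 0,"wy": 0,"wz": 0,"hand": 38},{"dx": 0,"dy": 0.2,"dz": 0,"wx": 0,"wy": 0,"wz": 0,"hand": 44},{"dx": 0,"dy": 0.25,"dz": 0,"wx": 0,"wy": 0,"wz": 0,"hand": 48},{"dx": 0,"dy": 0.25,"dz": -0.3,"wx": 0,"wy": 0,"wz": 0,"hand": 50},{"dx": 0,"dy": 0.25,"dz": -0.8,"wx": 0,"wy": 0,"wz": 0,"hand": 55},{"dx": 0,"dy": 0.25,"dz": -1.5,"wx": 0,"wy": 0,"wz": 0,"hand": 60},{"dx": 0,"dy": 0.25,"dz": -2.3,"wx": 0,"wy": 0,"wz": 0,"hand": 60},{"dx": 0,"dy": 0.25,"dz": -2.9,"wx": 0,"wy": 0,"wz": 0,"hand": 60},{"dx": 0,"dy": 0.25,"dz": -2.9,"wx": 0,"wy": 0,"wz": 0,"hand": 60},{"dx": 0,"dy": 0.25,"dz": -2.9,"wx": 0,"wy": 0,"wz": 0,"hand": 60}]}}

```text
clock: 9.35
eef_pos: [0.5066, 0.1611, 0.2614]
tool_rot: [0.985, 0.173, 0.003, -0.001]
ft_force: [-0.3, 1.1, -0.9]
grip_width: 0.0601
grasp_force: 0.0
```

```bash
python3 - <<'E'
from h import *
o=bot.get_obs(); im=bot.camera('wrist'); save('w6',im); C=cam('wrist',o)
r=bot.outline_of('wrist','adapter')[0]; print(r['score'],r['extent'],at_z(C,*r['extent'][:2],.15))
for p in ((.585,.1285,.170),(.585,.1285,.132)): print(proj(C,p))
rows([(.585,.1285,.26,40),(.585,.1285,.151,40)])
E
```

```text
0.95 [235.8, 303.1, 38.3, 42.4] [0.43494918 0.19976078 0.15      ]
[396.19934243 158.12904739]
[384.10899061 155.3741108 ]
d [ 1.279  1.143 -0.013] w [-0.01 -0.01 -4.03]
d [1.277 1.145 2.167] w [-0.01 -0.01 -4.03]
```

View pics/w6.png

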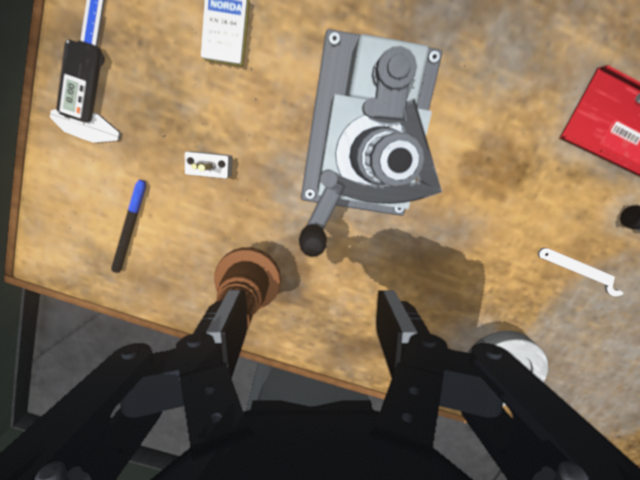

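The fork lies home round the body. The adapter ring at (399,159) is 3 px from my prediction, so the position is good. I'll go down over it.

>>> {"fn": "drive_tool", "kwargs": {"rows": [{"dx": 0.6,"dy": 0.5,"dz": 0,"wx": 0,"wy": 0,"wz": -1.5,"hand": 60},{"dx": 1.28,"dy": 1.16,"dz": 0,"wx": 0,"wy": 0,"wz": -3,"hand": 60},{"dx": 1.28,"dy": 1.16,"dz": 0,"wx": 0,"wy": 0,"wz": -4,"hand": 60},{"dx": 1.28,"dy": 1.16,"dz": 0.3,"wx": 0,"wy": 0,"wz": -4,"hand": 60},{"dx": 1.28,"dy": 1.16,"dz": 0.8,"wx": 0,"wy": 0,"wz": -4,"hand": 60},{"dx": 1.28,"dy": 1.16,"dz": 1.3,"wx": 0,"wy": 0,"wz": -4,"hand": 60},{"dx": 1.28,"dy": 1.16,"dz": 1.7,"wx": 0,"wy": 0,"wz": -4,"hand": 60},{"dx": 1.28,"dy": 1.16,"dz": 2.0,"wx": 0,"wy": 0,"wz": -4,"hand": 60},{"dx": 1.28,"dy": 1.16,"dz": 2.18,"wx": 0,"wy": 0,"wz": -4,"hand": 60},{"dx": 1.28,"dy": 1.16,"dz": 2.18,"wx": 0,"wy": 0,"wz": -4,"hand": 60},{"dx": 1.28,"dy": 1.16,"dz": 2.18,"wx": 0,"wy": 0,"wz": -4,"hand": 60}]}}

```text
clock: 10.55
eef_pos: [0.5862, 0.1278, 0.1516]
tool_rot: [0.94, 0.341, 0.001, -0.0]
ft_force: [-0.5, 0.4, -0.0]
grip_width: 0.0605
grasp_force: 0.0
```

>>> {"fn": "drive_tool", "kwargs": {"rows": [{"dx": 0,"dy": 0,"dz": 0,"wx": 0,"wy": 0,"wz": 0,"hand": 48},{"dx": 0,"dy": 0,"dz": 0,"wx": 0,"wy": 0,"wz": 0,"hand": 42},{"dx": 0,"dy": 0,"dz": 0,"wx": 0,"wy": 0,"wz": 0,"hand": 40},{"dx": 0,"dy": 0,"dz": 0,"wx": 0,"wy": 0,"wz": 0,"hand": 38},{"dx": 0,"dy": 0,"dz": 0,"wx": 0,"wy": 0,"wz": 0,"hand": 30},{"dx": 0,"dy": 0,"dz": 0,"wx": 0,"wy": 0,"wz": 0,"hand": 30},{"dx": 0,"dy": 0,"dz": 0,"wx": 0,"wy": 0,"wz": 0,"hand": 30}]}}

```text
clock: 11.25
eef_pos: [0.5861, 0.1284, 0.1526]
tool_rot: [0.94, 0.341, 0.002, -0.001]
ft_force: [-3.4, 3.1, 5.7]
grip_width: 0.034
grasp_force: 59.7
```

The adapter is gripped at 34 mm with 60 N. Now the slow pull.

>>> {"fn": "drive_tool", "kwargs": {"rows": [{"dx": 0,"dy": 0,"dz": -0.015,"wx": 0,"wy": 0,"wz": 0,"hand": 30},{"dx": 0,"dy": 0,"dz": -0.03,"wx": 0,"wy": 0,"wz": 0,"hand": 30},{"dx": 0,"dy": 0,"dz": -0.045,"wx": 0,"wy": 0,"wz": 0,"hand": 30},{"dx": 0,"dy": 0,"dz": -0.06,"wx": 0,"wy": 0,"wz": 0,"hand": 30},{"dx": 0,"dy": 0,"dz": -0.075,"wx": 0,"wy": 0,"wz": 0,"hand": 30},{"dx": 0,"dy": 0,"dz": -0.09,"wx": 0,"wy": 0,"wz": 0,"hand": 30},{"dx": 0,"dy": 0,"dz": -0.1,"wx": 0,"wy": 0,"wz": 0,"hand": 30},{"dx": 0,"dy": 0,"dz": -0.1,"wx": 0,"wy": 0,"wz": 0,"hand": 30}]}}

```text
clock: 12.05
eef_pos: [0.5858, 0.1274, 0.1562]
tool_rot: [0.94, 0.341, 0.001, -0.0]
ft_force: [0.8, 1.6, -9.8]
grip_width: 0.034
grasp_force: 60.5
```

Force and travel agree (nose about 2.3 mm). I'll raise it about 4.5 mm more.

>>> {"fn": "drive_tool", "kwargs": {"rows": [{"dx": 0,"dy": 0,"dz": -0.015,"wx": 0,"wy": 0,"wz": 0,"hand": 30},{"dx": 0,"dy": 0,"dz": -0.03,"wx": 0,"wy": 0,"wz": 0,"hand": 30},{"dx": 0,"dy": 0,"dz": -0.045,"wx": 0,"wy": 0,"wz": 0,"hand": 30},{"dx": 0,"dy": 0,"dz": -0.06,"wx": 0,"wy": 0,"wz": 0,"hand": 30},{"dx": 0,"dy": 0,"dz": -0.075,"wx": 0,"wy": 0,"wz": 0,"hand": 30},{"dx": 0,"dy": 0,"dz": -0.09,"wx": 0,"wy": 0,"wz": 0,"hand": 30},{"dx": 0,"dy": 0,"dz": -0.1,"wx": 0,"wy": 0,"wz": 0,"hand": 30},{"dx": 0,"dy": 0,"dz": -0.1,"wx": 0,"wy": 0,"wz": 0,"hand": 30}]}}

```text
clock: 12.85
eef_pos: [0.5858, 0.1275, 0.1611]
tool_rot: [0.94, 0.341, 0.001, -0.0]
ft_force: [0.1, -0.6, -17.0]
grip_width: 0.0345
grasp_force: 61.3
```

The nose is at about 6.8 mm by both estimates. Now I'll hold for 1.5 s.

>>> {"fn": "drive_tool", "kwargs": {"rows": [{"dx": 0,"dy": 0,"dz": -0.005,"wx": 0,"wy": 0,"wz": 0,"hand": 30},{"dx": 0,"dy": 0,"dz": -0.005,"wx": 0,"wy": 0,"wz": 0,"hand": 30},{"dx": 0,"dy": 0,"dz": -0.005,"wx": 0,"wy": 0,"wz": 0,"hand": 30},{"dx": 0,"dy": 0,"dz": -0.005,"wx": 0,"wy": 0,"wz": 0,"hand": 30},{"dx": 0,"dy": 0,"dz": -0.005,"wx": 0,"wy": 0,"wz": 0,"hand": 30},{"dx": 0,"dy": 0,"dz": -0.005,"wx": 0,"wy": 0,"wz": 0,"hand": 30},{"dx": 0,"dy": 0,"dz": -0.005,"wx": 0,"wy": 0,"wz": 0,"hand": 30},{"dx": 0,"dy": 0,"dz": -0.005,"wx": 0,"wy": 0,"wz": 0,"hand": 30},{"dx": 0,"dy": 0,"dz": -0.005,"wx": 0,"wy": 0,"wz": 0,"hand": 30},{"dx": 0,"dy": 0,"dz": -0.005,"wx": 0,"wy": 0,"wz": 0,"hand": 30},{"dx": 0,"dy": 0,"dz": -0.005,"wx": 0,"wy": 0,"wz": 0,"hand": 30},{"dx": 0,"dy": 0,"dz": -0.005,"wx": 0,"wy": 0,"wz": 0,"hand": 30},{"dx": 0,"dy": 0,"dz": -0.005,"wx": 0,"wy": 0,"wz": 0,"hand": 30},{"dx": 0,"dy": 0,"dz": -0.005,"wx": 0,"wy": 0,"wz": 0,"hand": 30},{"dx": 0,"dy": 0,"dz": -0.005,"wx": 0,"wy": 0,"wz": 0,"hand": 30}]}}

```text
clock: 14.35
eef_pos: [0.586, 0.1277, 0.162]
tool_rot: [0.94, 0.341, 0.001, -0.0]
ft_force: [-2.7, -0.3, -19.4]
grip_width: 0.0339
grasp_force: 61.4
```

```bash
python3 - <<'E'
from h import *
im=bot.camera('scene'); a=cv2.imread('pics/scene.png'); save('s2',im)
f=lambda x:cv2.resize(x[190:270,240:320],(400,400),interpolation=cv2.INTER_CUBIC)
cv2.imwrite('pics/cmp.png',np.hstack([f(a),f(im[:,:,::-1])])); print(bot.get_obs()['eef_pos'],bot.get_obs()['ft_force'])
E
```

```text
[0.58598314 0.12769035 0.16195703] [ -2.841113    -1.00771682 -19.5537656 ]
```

View pics/cmp.png

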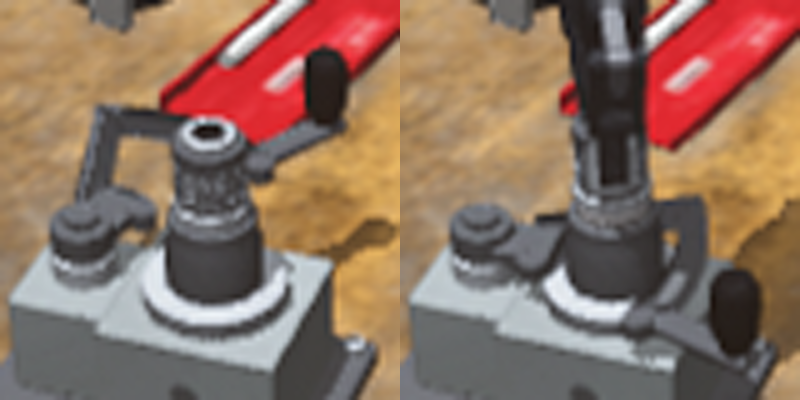

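The crop shows the bright nose drawn out between adapter and body (right panel about (612,205)) with the fork round the body. Force and travel both put the nose near 8 mm. Now I'll ease it down.

>>> {"fn": "drive_tool", "kwargs": {"rows": [{"dx": 0,"dy": 0,"dz": 0.015,"wx": 0,"wy": 0,"wz": 0,"hand": 30},{"dx": 0,"dy": 0,"dz": 0.03,"wx": 0,"wy": 0,"wz": 0,"hand": 30},{"dx": 0,"dy": 0,"dz": 0.045,"wx": 0,"wy": 0,"wz": 0,"hand": 30},{"dx": 0,"dy": 0,"dz": 0.06,"wx": 0,"wy": 0,"wz": 0,"hand": 30},{"dx": 0,"dy": 0,"dz": 0.075,"wx": 0,"wy": 0,"wz": 0,"hand": 30},{"dx": 0,"dy": 0,"dz": 0.09,"wx": 0,"wy": 0,"wz": 0,"hand": 30},{"dx": 0,"dy": 0,"dz": 0.105,"wx": 0,"wy": 0,"wz": 0,"hand": 30},{"dx": 0,"dy": 0,"dz": 0.12,"wx": 0,"wy": 0,"wz": 0,"hand": 30},{"dx": 0,"dy": 0,"dz": 0.135,"wx": 0,"wy": 0,"wz": 0,"hand": 30},{"dx": 0,"dy": 0,"dz": 0.15,"wx": 0,"wy": 0,"wz": 0,"hand": 30},{"dx": 0,"dy": 0,"dz": 0.165,"wx": 0,"wy": 0,"wz": 0,"hand": 30},{"dx": 0,"dy": 0,"dz": 0.18,"wx": 0,"wy": 0,"wz": 0,"hand": 30},{"dx": 0,"dy": 0,"dz": 0.195,"wx": 0,"wy": 0,"wz": 0,"hand": 30},{"dx": 0,"dy": 0,"dz": 0.205,"wx": 0,"wy": 0,"wz": 0,"hand": 30},{"dx": 0,"dy": 0,"dz": 0.205,"wx": 0,"wy": 0,"wz": 0,"hand": 30},{"dx": 0,"dy": 0,"dz": 0.205,"wx": 0,"wy": 0,"wz": 0,"hand": 30}]}}

```text
clock: 16.0
eef_pos: [0.5869, 0.128, 0.1528]
tool_rot: [0.94, 0.341, 0.003, -0.0]
ft_force: [-3.0, 1.7, 0.1]
grip_width: 0.0339
grasp_force: 63.0
```

>>> {"fn": "drive_tool", "kwargs": {"rows": [{"dx": 0,"dy": 0,"dz": 0.01,"wx": 0,"wy": 0,"wz": 0,"hand": 30},{"dx": 0,"dy": 0,"dz": 0.02,"wx": 0,"wy": 0,"wz": 0,"hand": 30},{"dx": 0,"dy": 0,"dz": 0.02,"wx": 0,"wy": 0,"wz": 0,"hand": 30}]}}

```text
clock: 16.3
eef_pos: [0.5869, 0.1281, 0.1527]
tool_rot: [0.94, 0.341, 0.003, -0.0]
ft_force: [-4.4, 2.0, 5.3]
grip_width: 0.0345
grasp_force: 64.1
```

>>> {"fn": "drive_tool", "kwargs": {"rows": [{"dx": 0,"dy": 0,"dz": 0,"wx": 0,"wy": 0,"wz": 0,"hand": 36},{"dx": 0,"dy": 0,"dz": 0,"wx": 0,"wy": 0,"wz": 0,"hand": 40},{"dx": 0,"dy": 0,"dz": 0,"wx": 0,"wy": 0,"wz": 0,"hand": 48},{"dx": 0,"dy": 0,"dz": 0,"wx": 0,"wy": 0,"wz": 0,"hand": 60},{"dx": 0,"dy": 0,"dz": 0,"wx": 0,"wy": 0,"wz": 0,"hand": 60},{"dx": 0,"dy": 0,"dz": -0.3,"wx": 0,"wy": 0,"wz": 0,"hand": 60},{"dx": 0,"dy": 0,"dz": -0.8,"wx": 0,"wy": 0,"wz": 0,"hand": 60},{"dx": 0,"dy": 0,"dz": -1.5,"wx": 0,"wy": 0,"wz": 0,"hand": 60},{"dx": 0,"dy": 0,"dz": -2.3,"wx": 0,"wy": 0,"wz": 0,"hand": 60},{"dx": -1,"dy": 0,"dz": -2.8,"wx": 0,"wy": 0,"wz": 0,"hand": 60},{"dx": -1.5,"dy": 0,"dz": -3.0,"wx": 0,"wy": 0,"wz": 0,"hand": 60},{"dx": -1.5,"dy": 0,"dz": -3.0,"wx": 0,"wy": 0,"wz": 0,"hand": 60},{"dx": -1.5,"dy": 0,"dz": -3.0,"wx": 0,"wy": 0,"wz": 0,"hand": 60}]}}

```text
clock: 17.6
eef_pos: [0.5286, 0.0792, 0.3013]
tool_rot: [0.94, 0.34, 0.003, -0.0]
ft_force: [0.8, -0.3, -0.4]
grip_width: 0.0597
grasp_force: 0.0
```

```bash
python3 - <<'E'
from h import *
save('w7',bot.camera('wrist'))
E
```

```text
(no output)
```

View pics/w7.png

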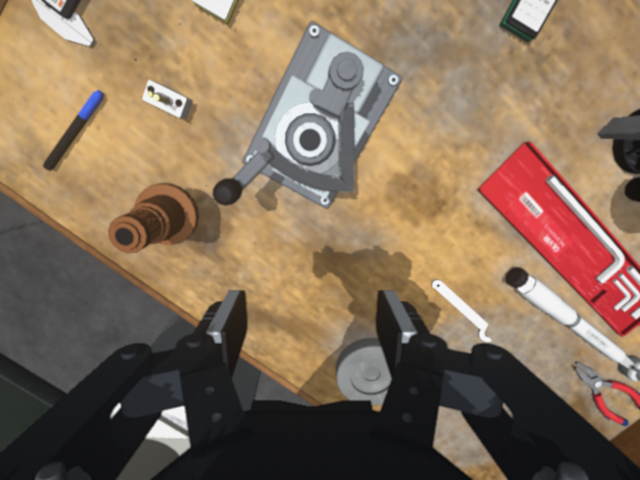

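```bash
python3 - <<'E'
from h import *
C=cam('wrist')
O=at_z(C,311,140,.17);K=at_z(C,227,189,.137); print(O,K,np.linalg.norm((O-K)[:2]))
P=np.array([.6535,.1426]); d=K[:2]-P; print(np.degrees(np.arctan2(d[1],d[0])),np.hypot(*d))
E
```

```text
[0.58563313 0.12568096 0.17      ] [0.505121   0.15633225 0.137     ] 0.08614931246145645
174.71242460115508 0.14901309162028106
```

The knob sits at 174.7° about the pivot, against about 175.6° expected for home. The nose is back in the body and the gripper is clear, so I'm handing in.

```bash
python3 -c "
from workcell import bot
print(bot.job_done())"
```

```text
the job is handed in; nothing more can be done
None
```

The job is handed in, but the hand-in call returned no verdict: the fork was swung home to its stop, the nose was drawn out about 7–8 mm, held over 1 s and eased back down, and the adapter was let go with the gripper clear.

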